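# Load a brake caliper test stand and hold the pump lever at half stroke

## Task

Load the brake test stand: drop the large and the small piston, one after the other, each upright into the bore of its own size until it stands on the bore's floor. With both in and let go, push the stand's sprung pump lever down by its pad until the lever is level (half of its stroke, never on to its stop), and keep it there for at least two seconds; the program finishes with the robot still holding the lever level. Leave everything else on the board where it is.

Things in the scene. Friction and masses are not known exactly. Their poses are not given: they have to be found in the camera images.
- large_piston_center (a point): centre (half-way up) of the large brake piston: a plain steel cylinder 30 mm in diameter and 55 mm tall, standing upright and loose on the board (dark dished end up), so this point starts 27.5 mm over the board; its z axis is the cylinder's axis
- large_piston: the large piston's body; origin at the centre of its lower end, z along the cylinder's axis
- large_half_hole0 (a point): centre of the mouth of the large piston's bore, 33 mm wide, 21 mm deep, 2 mm chamfer, in the top of an aluminium caliper half (block 78 x 72 x 32 mm) on the stand. Mouth 40 mm over the board; z up, x and y as the stand's. A seated piston sticks out 34 mm, its centre 6.5 mm above the mouth. The halves are at the stand's x 0, y -20 and -110 mm; which is where varies
- small_piston_center (a point): centre (half-way up) of the small brake piston: a plain steel cylinder 22 mm in diameter and 55 mm tall, standing upright and loose on the board (dark dished end up), so this point starts 27.5 mm over the board; its z axis is the cylinder's axis
- small_piston: the small piston's body; origin at the centre of its lower end, z along the cylinder's axis
- small_half_hole0 (a point): centre of the mouth of the small piston's bore, 25 mm wide, 21 mm deep, 2 mm chamfer, in the top of an aluminium caliper half (block 78 x 72 x 32 mm) on the stand. Mouth 40 mm over the board; z up, x and y as the stand's. A seated piston sticks out 34 mm, its centre 6.5 mm above the mouth. The halves are at the stand's x 0, y -20 and -110 mm; which is where varies
- stand: the brake test stand, bolted down: steel base plate 130 mm (its x) by 330 mm (its y), 8 mm thick, with the two caliper halves and the pump with its lever. Origin at the centre of the plate's underside; z up; it may be turned about z. The caliper halves are on the -y part, the pump at y = +105 mm
- lever_pivot (a point): pivot of the pump lever, in the stand at x +55, y +105, 100 mm over the board; axes as the stand's. The lever runs from here towards the stand's -x; pump body and cheeks round the pivot reach up to 118 mm
- lever_pad (a point): centre of the top face of the black rubber pad (46 mm along the lever, 40 mm wide, 12 mm thick) at the free end of the lever, 125 mm from the pivot. At rest it is 137 mm over the board, lever level 100 mm, lever fully down 63 mm
- lever (a joint): angle of the sprung pump lever, rad: 0 = released (slopes up 0.30 rad from the pivot to the pad), 0.30 = level, half of its stroke, 0.60 = bottomed on its stop. It springs back to 0 whenever it is not pushed. Pushing down at the pad takes about 3 N to start it, about 7 N at level and 10 N at the stop
- turntable: wooden turntable, disc 150 mm across, top 26 mm high, with valve caps on it; origin at the centre of its underside; not part of the job
- brake_pads: pair of steel-backed brake pads lying one on the other, about 90 x 60 mm, 24 mm high; origin at the centre of its underside; not part of the job
- blue_box: blue plastic box 110 x 160 mm, 71 mm high with its hinged lid shut; screwed down; origin at the centre of its underside; not part of the job
- spring: chrome kickstand spring lying down, 136 mm long along its x axis, 22 mm thick; origin at the centre of its underside; not part of the job
- bolt_cup: white ceramic cup full of bolts, 76 mm across at the rim, 80 mm high; origin at the centre of its underside; not part of the job
- wrench: steel spanner lying along its x axis, 170 mm long; origin at the centre of its underside; not part of the job
- bearing: steel ball bearing ring lying flat, 52 mm across, 15 mm high; origin at the centre of its underside; not part of the job
- blue_lid (a joint): the blue box's lid, rad: 0 = shut (as it starts), grows as it opens; not part of the job

How it is judged:
On the way, in this order (a step that is already met when the one before it is completed fails the run):
1. one piston is seated in its own bore and let go, the other not yet (((horizontal distance between large_piston_center and large_half_hole0 below 0.005 m and z of large_piston_center in the frame of large_half_hole0 between 0.003 and 0.0095 m and angle between large_piston_center's own z axis and vertical below 0.12 rad and contact force between the fingers and large_piston below 0.3 N) or (horizontal distance between small_piston_center and small_half_hole0 below 0.005 m and z of small_piston_center in the frame of small_half_hole0 between 0.003 and 0.0095 m and angle between small_piston_center's own z axis and vertical below 0.12 rad and contact force between the fingers and small_piston below 0.3 N))), for 0.2 s.
2. both pistons are seated in their own bores and let go, the lever still up (horizontal distance between large_piston_center and large_half_hole0 below 0.005 m and z of large_piston_center in the frame of large_half_hole0 between 0.003 and 0.0095 m and angle between each of large_piston_center, small_piston_center's own z axis and vertical below 0.12 rad and contact force between the fingers and large_piston below 0.3 N and horizontal distance between small_piston_center and small_half_hole0 below 0.005 m and z of small_piston_center in the frame of small_half_hole0 between 0.003 and 0.0095 m and contact force between the fingers and small_piston below 0.3 N and value of joint lever below 0.1 rad), for 0.2 s.
3. the robot holds the lever level (0.21 to 0.39 rad) for two seconds (horizontal distance between large_piston_center and large_half_hole0 below 0.005 m and z of large_piston_center in the frame of large_half_hole0 between 0.003 and 0.0095 m and angle between each of large_piston_center, small_piston_center's own z axis and vertical below 0.12 rad and contact force between the fingers and large_piston below 0.3 N and horizontal distance between small_piston_center and small_half_hole0 below 0.005 m and z of small_piston_center in the frame of small_half_hole0 between 0.003 and 0.0095 m and contact force between the fingers and small_piston below 0.3 N and value of joint lever between 0.21 and 0.39 rad and contact force between any of the fingers, the arm and lever above 2 N), for 2 s.
At the end, for the whole second after the job is handed in: Each piston stands upright in the bore of its own size (within 5 mm of its axis, within 3 mm of the floor, under 0.12 rad of tilt), at rest and not touched by the fingers; the lever is still at 0.21 to 0.39 rad (level within about 5 degrees), and the robot itself pushes on it with over 2 N (all of step 3 and velocity of joint lever between -0.15 and 0.15 rad/s and linear speed of each of large_piston, small_piston below 0.02 m/s); the arm keeps its last pose, push and grip.
It fails at once if the lever is pushed on to its stop (beyond 0.55 rad) (value of joint lever above 0.55 rad).
It fails at once if the lever is pumped (beyond 0.15 rad) before both pistons are in (value of joint lever above 0.15 rad and not (horizontal distance between large_piston_center and large_half_hole0 below 0.005 m and z of large_piston_center in the frame of large_half_hole0 between 0.003 and 0.0095 m and angle between each of large_piston_center, small_piston_center's own z axis and vertical below 0.12 rad and horizontal distance between small_piston_center and small_half_hole0 below 0.005 m and z of small_piston_center in the frame of small_half_hole0 between 0.003 and 0.0095 m)).
It fails at once if a bystander is shifted by more than 30 mm or tipped, or the blue lid opened (distance of any of turntable, brake_pads, spring, bolt_cup, wrench, bearing from where it was at the start of the episode above 0.03 m or angle between bolt_cup's own z axis and vertical above 0.35 rad or value of joint blue_lid above 0.3 rad).
It also fails if it takes over 72 s, if anything falls off the work surface, if the arm or the gripper's body presses on something with over 40 N, if the wrist force passes 120 N, or if a joint passes its speed limit or range.

## Robot

A 7-joint arm with a two-finger parallel gripper is mounted at the origin on the work surface. World frame = base frame: x ahead of the robot, y to its left, z up, the work surface at z = 0. Lengths are in m, angles in rad, forces in N, time in s.
With the tool pointing down it reaches from about 0.4 to 0.9 m from the base axis. Payload 5.6 kg.
Tool frame: the origin (TCP) lies between the finger pads; the fingertips stand 8 mm ahead of it and the grasp point (between the pads) lies 11 mm behind it; z points along the fingers, y is the direction in which the jaws open and shut (so a half turn about z gives the same grasp; the last joint's range is limited). The gripper opens to 92 mm and grips with 3 to 60 N. Pads are 20 mm wide; open, the fingers measure 128 mm over their backs; the gripper's body (75 mm by 189 mm) begins 69 mm behind the grasp point.
Start: joints at [-1.389, 0.468, -0.012, 1.603, 0.006, 1.071, -0.056], TCP at [0.145, 0.634, 0.223] pointing down, gripper open.
Joint ranges: [-2.53, 2.53], [-0.31, 2.02], [-1.57, 1.55], [0.28, 2.44], [-1.29, 4.43], [0.15, 1.84], [-2.92, 2.92]. Speed limits (rad/s): [2.57, 2.57, 3.14, 3.14, 3.14, 3.14, 3.14].

## Interface

Orientations are given as a unit quaternion [w, x, y, z].
In Python, from rig import arm gives the robot as it stands. Calls block until the motion is done:
- arm.move_ptp(position, orientation): joint-space move of the TCP to a pose.
- arm.move_l(position, rotation=None, rate=0.15): straight line of the TCP; rotation=None keeps the orientation; rate is the mean speed in m/s.
- arm.move_joints(angles): joint-space move.
- arm.set_gripper(opening, force=None): finger opening in m; force is the grip in N (None keeps the last); returns when the fingers have stopped.
- arm.pause(seconds).
- arm.solve_ik(position, orientation): joint angles nearest the present ones, or None.
- arm.sense(): the state.
- arm.grab_frame(name): name is "scene" or "top" or "wrist"; returns a dict with "image" (384x512x3 uint8, blue, green, red), "vfov" (degrees; the focal length in pixels is half the picture's height over the tangent of half this angle, whatever the lens; pixels are square), "cx", "cy" (the principal point, pixels), "R" (3x3) and "t" (3): a world point X has camera coordinates R X + t. Camera axes: x right, y down, z forward; pixel columns grow to the right and rows downward; lengths in m; the calibration is good to about 2 mm. A picture is of the moment at which its call begins. There is no depth.
A pose or a line that the arm cannot do raises arm.MotionError and nothing moves.
- arm.close_job(): hands the job in, once; it reports no verdict.
Trained networks look in a picture, given as the dict that the camera call returned (one of the last four; its "shot" number tells which), for a name from the list of things; names that differ only in an ending like _2 or _b are one class to them, and where a whole thing is asked for, a point or a joint stands for the part that bears it (a point fixed in the world has none). Each returns a list of dicts, best first, with "score" (0 to 1); they miss things now and then, are a little off and sometimes report something else, mostly with a low value. They report only what shows in the picture. A call takes as long as a camera call.
- arm.boxes_of(name, picture): "extent" ([left, top, right, bottom] in pixels, round what is visible of it).
- arm.regions_of(name, picture): "mask" (384x512 bool, what is visible of it) and "extent" ([left, top, right, bottom] in pixels, round what is visible of it).
The state is a dict: "t": time; "qpos": joint angles; "qvel": joint speeds; "joint_efforts": joint torques, N m; "position": TCP position; "orientation": TCP orientation; "force": force on the tool from outside, world axes, zero at the start; "wrist_torque": the same for the moment, N m; "gripper_width": finger opening in m.
Only numpy, scipy, OpenCV 4.12 (cv2) and the standard library are available. Lean on these libraries where they do the work, as an engineer would, in place of code of your own. Each camera call takes 0.05 s, during which the arm holds its last target.

## Working session

There is one attempt and no reset: what is moved stays moved. The work goes in short steps, each a Python script; the robot and the scene stay as the last script left them, time stands still between calls to the robot, and variables do not carry over. Pictures are saved under pics/ and viewed, and the job is handed in when it is done.

```bash
mkdir -p pics; ls; python3 - <<'E'
from rig import arm
import cv2
s=arm.sense();print(s)
for n in ("scene","top","wrist"):
    f=arm.grab_frame(n);cv2.imwrite(f"pics/a_{n}.png",f["image"]);print(n,f["vfov"],f["cx"],f["cy"],f["R"],f["t"])
E
```

```text
pics
{'t': 0.0, 'qpos': array([-1.38901652,  0.46835378, -0.01157536,  1.6036369 ,  0.00603883,
        1.07141861, -0.05629779]), 'qvel': array([-6.50810071e-05,  1.68626614e-05,  6.86535232e-05, -1.82906800e-04,
       -7.08730020e-04,  3.23761157e-04, -6.78284109e-04]), 'joint_efforts': array([ 4.41600978e-04, -5.20566058e+01, -1.27333761e-02, -2.43747157e+01,
       -5.67353040e-02,  1.72273518e-02,  1.65084543e-04]), 'position': array([0.1448454 , 0.63305806, 0.22165004]), 'orientation': array([-1.45544288e-05,  1.12186976e-01,  9.93686715e-01, -8.91669786e-04]), 'force': array([-0.2465197 , -0.95819366, -0.55766202]), 'wrist_torque': array([0.01705696, 0.01211021, 0.04139466]), 'gripper_width': 0.09183290533744173}
scene 43.37596265812993 250.6200812160374 188.181541882234 [[ 0.076797    0.99682531  0.02101236]
 [ 0.51497883 -0.0216113  -0.85693043]
 [-0.85375584  0.0766306  -0.51500361]] [-0.03543032 -0.17905623  1.89636029]
top 47.20173272130762 250.10948248007227 197.19692043754716 [[ 0.00232788 -0.99971151  0.02390559]
 [-0.99634681 -0.00435949 -0.08528792]
 [ 0.08536753 -0.02361972 -0.99606952]] [-0.01399721  0.55923452  1.19397085]
wrist 62.62565941479235 252.9313901893602 194.4793432799288 [[ 0.22278159  0.97486682 -0.0017444 ]
 [ 0.94786032 -0.21619095  0.23414161]
 [ 0.22787976 -0.05381589 -0.97220094]] [-0.64843382 -0.02659507  0.3889943 ]
```

View pics/a_scene.png

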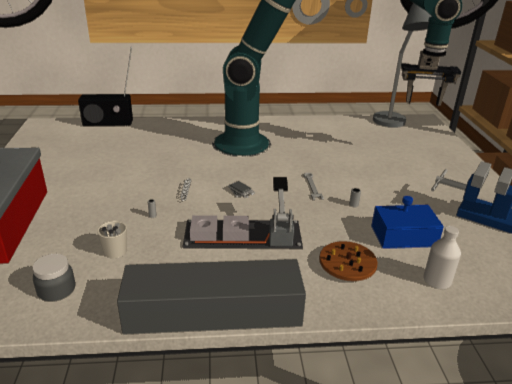

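View pics/a_top.png

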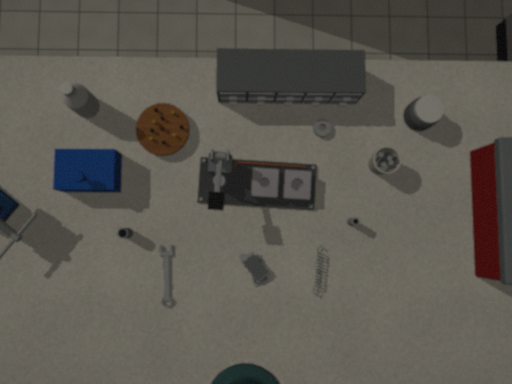

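View pics/a_wrist.png

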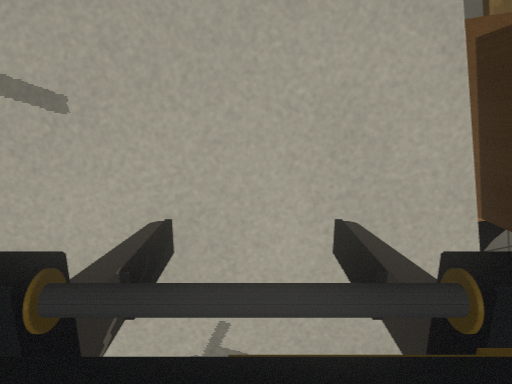

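```bash
cat > h.py <<'E'
import numpy as np,cv2
from rig import arm
def K(f):
    fl=f["image"].shape[0]/2/np.tan(np.radians(f["vfov"])/2)
    return fl
def ray(f,u,v):
    fl=K(f); d=np.array([(u-f["cx"])/fl,(v-f["cy"])/fl,1.])
    R=np.array(f["R"]);t=np.array(f["t"])
    return -R.T@t, R.T@d
def at(f,u,v,z):
    c,d=ray(f,u,v); return c+d*(z-c[2])/d[2]
def proj(f,X):
    p=np.array(f["R"])@np.array(X)+f["t"]; return np.array([f["cx"],f["cy"]])+K(f)*p[:2]/p[2]
def tri(obs):
    A=np.zeros((3,3));b=np.zeros(3)
    for f,u,v in obs:
        c,d=ray(f,u,v);d=d/np.linalg.norm(d);P=np.eye(3)-np.outer(d,d);A+=P;b+=P@c
    return np.linalg.solve(A,b)
E
python3 - <<'E'
from h import *
np.set_printoptions(precision=4,suppress=True)
fs={n:arm.grab_frame(n) for n in("top","scene")}
for name in ["large_piston","small_piston","large_half_hole0","small_half_hole0","stand","lever_pad","turntable","brake_pads","spring","wrench","bolt_cup","bearing","blue_box"]:
    for n,f in fs.items():
        try:r=arm.boxes_of(name,f)
        except Exception as e: print(name,n,repr(e));continue
        for d in r[:3]:
            e=d["extent"];u=(e[0]+e[2])/2;v=(e[1]+e[3])/2
            print(name,n,round(d["score"],2),np.round(e,1),at(f,u,v,{"large_piston":.0275,"small_piston":.0275}.get(name,.01)))
im=fs["top"]["image"]
cv2.imwrite("pics/b_top.png",cv2.resize(im[120:260,90:390],None,fx=2.6,fy=2.6,interpolation=cv2.INTER_CUBIC))
im=fs["scene"]["image"]
cv2.imwrite("pics/b_scene.png",cv2.resize(im[165:265,130:380],None,fx=3,fy=3,interpolation=cv2.INTER_CUBIC))
E
```

```text
large_piston scene 0.68 [351.4 185.9 359.5 206.9] [0.4575 0.3302 0.0275]
large_piston scene 0.48 [189.7 217.8 217.4 241.1] [ 0.6114 -0.1441  0.0275]
small_piston top 0.46 [348.4 218.8 358.2 227.5] [ 0.4882 -0.2977  0.0275]
small_piston scene 0.64 [148.1 198.  153.1 217.6] [ 0.4942 -0.3018  0.0275]
small_piston scene 0.28 [378.8 195.4 443.5 229.9] [0.5555 0.4739 0.0275]
large_half_hole0 top 0.73 [283.7 170.8 313.3 199.9] [ 0.5946 -0.1488  0.01  ]
large_half_hole0 scene 0.7 [188.5 217.7 215.6 240.8] [ 0.586 -0.149  0.01 ]
small_half_hole0 top 0.68 [251.  169.4 279.9 198.3] [ 0.5984 -0.0555  0.01  ]
small_half_hole0 scene 0.76 [221.8 214.6 249.9 243.1] [ 0.5886 -0.0525  0.01  ]
small_half_hole0 scene 0.49 [305.6 173.6 321.9 197.7] [0.3572 0.2181 0.01  ]
small_half_hole0 scene 0.46 [375.9 196.4 444.4 225.2] [0.5199 0.4875 0.01  ]
stand top 0.83 [196.8 148.8 317.3 209.8] [ 0.6111 -0.0319  0.01  ]
stand scene 0.64 [182.6 177.6 303.7 250.5] [ 0.5141 -0.0268  0.01  ]
lever_pad top 0.72 [208.8 151.5 223.2 211.1] [0.6049 0.0834 0.01  ]
lever_pad top 0.25 [197.9 150.2 317.2 212.9] [ 0.6048 -0.0
[... 627 characters left out ...]
14 -0.2002  0.01  ]
wrench top 0.62 [163.  242.8 176.2 305.8] [0.3467 0.2085 0.01  ]
wrench top 0.16 [312.7 251.5 326.6 291.4] [ 0.3546 -0.2059  0.01  ]
wrench scene 0.46 [303.9 174.1 321.9 202.6] [0.3743 0.212  0.01  ]
wrench scene 0.44 [372.9 195.6 446.2 227.3] [0.5233 0.4843 0.01  ]
bolt_cup top 0.85 [370.1 144.8 400.2 176.3] [ 0.6668 -0.3965  0.01  ]
bolt_cup scene 0.85 [ 99.8 223.  126.7 255.1] [ 0.6203 -0.3925  0.01  ]
bearing top 0.7 [315.3 118.3 334.2 137.6] [ 0.7598 -0.2251  0.01  ]
blue_box top 0.61 [ 56.1 150.2 121.8 194.4] [0.6283 0.4379 0.01  ]
blue_box scene 0.7 [370.1 195.  443.5 252.7] [0.5876 0.4523 0.01  ]
blue_box scene 0.45 [268.9 177.1 290.5 223.2] [0.4415 0.0933 0.01  ]
```

```bash
ls pics
```

```text
a_scene.png
a_top.png
a_wrist.png
b_scene.png
b_top.png
```

View pics/b_top.png

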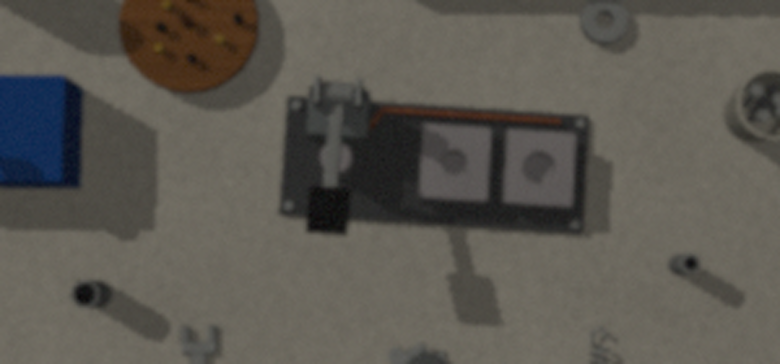

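View pics/b_scene.png

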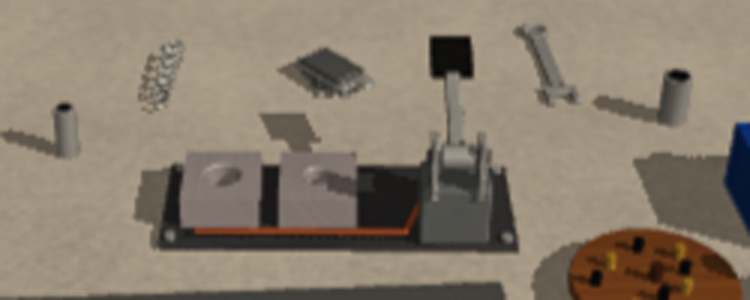

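```bash
python3 - <<'E'
from h import *
from scipy.spatial.transform import Rotation as Ro
np.set_printoptions(precision=4,suppress=True)
f=arm.grab_frame("wrist");s=arm.sense()
q=s["orientation"];T=Ro.from_quat(np.r_[q[1:],q[0]]).as_matrix();print("T",T)
R=np.array(f["R"]);c=-R.T@f["t"]
print("cam in tool",T.T@(c-s["position"]),"axes(cols=cam x,y,z in tool)\n",T.T@R.T)
print("tcp px",proj(f,s["position"]))
ft=arm.grab_frame("top")
P=np.array([(295,103),(580,123),(288,206),(575,225)])/2.6+[90,120]
W=np.array([at(ft,u,v,.010) for u,v in P]);print(W,W.mean(0));
d=(W[0]+W[2]-W[1]-W[3]);print("yaw of y axis",np.degrees(np.arctan2(-d[0],d[1])),np.linalg.norm(W[0]-W[1]))
for u,v in [(453,161),(539,166)]: print(at(ft,u/2.6+90,v/2.6+120,.04))
print(at(ft,327/2.6+90,210/2.6+120,.137),at(ft,91/2.6+90,294/2.6+120,.055),at(ft,691/2.6+90,262/2.6+120,.055))
for yaw in (0,90,-90,180):
  for p in [(.458,.33),(.49,-.3),(.6,-.05),(.49,.09)]:
    t=Ro.from_euler('z',yaw,degrees=True)*Ro.from_quat([1,0,0,0]);qq=t.as_quat()
    r=arm.solve_ik([*p,.2],[qq[3],*qq[:3]]);print(yaw,p,r)
E
```

```text
T [[-0.9748  0.2229  0.0001]
 [ 0.2229  0.9748  0.0001]
 [-0.0001  0.0001 -1.    ]]
cam in tool [ 0.0653 -0.0007 -0.1615] axes(cols=cam x,y,z in tool)
 [[ 0.0001 -0.9722 -0.234 ]
 [ 1.      0.0001 -0.0002]
 [ 0.0002 -0.234   0.9722]]
tcp px [254.2029 241.5925]
[[ 0.6662  0.1192  0.01  ]
 [ 0.6462 -0.1905  0.01  ]
 [ 0.5542  0.1255  0.01  ]
 [ 0.5349 -0.184   0.01  ]] [ 0.6004 -0.0324  0.01  ]
yaw of y axis -3.62972296190952 0.31040311747286903
[ 0.6002 -0.0504  0.04  ]
[ 0.5953 -0.1415  0.04  ]
[0.5402 0.0767 0.137 ] [0.4592 0.3218 0.055 ] [ 0.4939 -0.2973  0.055 ]
0 (0.458, 0.33) [-1.2174  0.3967  0.6784  1.8728 -0.2974  0.9746 -1.9785]
0 (0.49, -0.3) [-0.2948  0.5553  1.0769  1.8623 -0.5589  1.0661 -0.5659]
0 (0.6, -0.05) [-0.7158  0.6017  1.0534  1.7944 -0.5856  1.0975 -1.0265]
0 (0.49, 0.09) [-0.9505  0.2948  0.8376  2.0312 -0.2731  0.9281 -1.5394]
90 (0.458, 0.33) [-1.0074  0.3583  0.4038  1.86   -0.1694  0.9567 -0.5286]
90 (0.49, -0.3) [-0.1911  0.4787  0.9033  1.8572 -0.4388  1.0189  0.8948]
90 (0.6, -0.05) [-0.5423  0.4896  0.767   1.785  -0.3915  1.0258  0.3734]
90 (0.49, 0.09) [-0.7583  0.2565  0.5968  2.0215 -0.1809  0.9145 -0.0658]
-90 (0.458, 0.33) [-0.5241  0.3617 -0.198   1.8276  0.085   0.9605  2.3832]
-90 (0.49, -0.3) [-0.4108  0.7485  1.3503  1.8672 -0.7905  1.2064 -1.9328]
-90 (0.6, -0.05) [-0.8353  0.8045  1.3466  1.7999 -0.8327  1.252  -2.3918]
-90 (0.49, 0.09) [ 0.7377  0.6251 -1.3088  1.9366  0.6771  1.1245  2.2939]
180 (0.458, 0.33) [-0.7574  0.3471  0.0913  1.8435 -0.0381  0.9527  0.9213]
180 (0.49, -0.3) [-0.3166  0.578   1.1181  1.8633 -0.5905  1.0811  2.6042]
180 (0.6, -0.05) [-0.4657  0.4619  0.6554  1.7804 -0.3265  1.01    1.886 ]
180 (0.49, 0.09) [-0.6037  0.242   0.4121  2.0127 -0.1219  0.91    1.4434]
```

```bash
cat >> h.py <<'E'
from scipy.spatial.transform import Rotation as Ro
np.set_printoptions(precision=4,suppress=True)
def Q(yaw):
    q=(Ro.from_euler('z',yaw,degrees=True)*Ro.from_quat([1,0,0,0])).as_quat();return [q[3],*q[:3]]
def shot(n,name,crop=None,s=1):
    f=arm.grab_frame(n);im=f["image"]
    if crop: im=im[crop[1]:crop[3],crop[0]:crop[2]]
    cv2.imwrite(f"pics/{name}.png",cv2.resize(im,None,fx=s,fy=s,interpolation=cv2.INTER_CUBIC));return f
E
python3 - <<'E'
from h import *
arm.move_ptp([.459,.326,.24],Q(86.5))
f=shot("wrist","c_large");s=arm.sense();print(s["t"],s["position"],proj(f,s["position"]))
for d in arm.regions_of("large_piston",f)[:2]: print(d["score"],d["extent"])
E
```

```text
3.3167 [0.458  0.3276 0.2398] [253.3552 240.2402]
0.77 [242.6, 155.5, 271.9, 189.6]
0.75 [343.7, 0.6, 483.6, 156.0]
```

View pics/c_large.png

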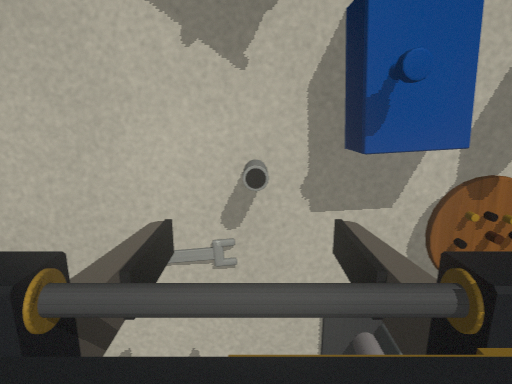

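```bash
cat >> h.py <<'E'
def dish(f,u,v,r=22,th=45):
    g=cv2.cvtColor(f["image"],cv2.COLOR_BGR2GRAY);u0,v0=int(u)-r,int(v)-r
    c=g[v0:v0+2*r,u0:u0+2*r];b=(c<th).astype(np.uint8)
    n,l,st,ce=cv2.connectedComponentsWithStats(b)
    k=1+min(range(n-1),key=lambda i:np.hypot(*(ce[i+1]-r)) if st[i+1][4]>20 else 99)
    return ce[k]+[u0,v0],st[k]
E
python3 - <<'E'
from h import *
f=shot("wrist","c2",(210,130,310,230),6)
c,st=dish(f,256,178);print(c,st,at(f,*c,.055))
E
```

```text
Traceback (most recent call last):
  File "h.py", line 31, in dish
    k=1+min(range(n-1),key=lambda i:np.hypot(*(ce[i+1]-r)) if st[i+1][4]>20 else 99)
        ~~~^^^^^^^^^^^^^^^^^^^^^^^^^^^^^^^^^^^^^^^^^^^^^^^^^^^^^^^^^^^^^^^^^^^^^^^^^
ValueError: min() iterable argument is empty
```

View pics/c2.png

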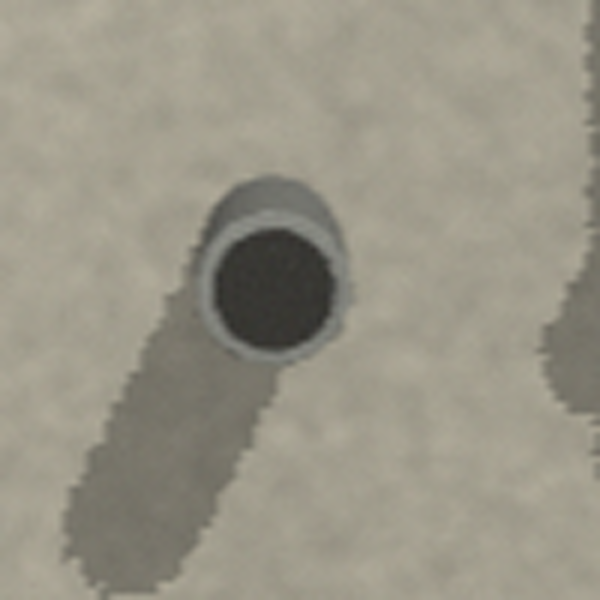

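```bash
sed -i 's/th=45/th=80/' h.py; python3 - <<'E'
from h import *
f=arm.grab_frame("wrist")
c,st=dish(f,256,178);p=at(f,*c,.055);print(c,st,p)
arm.move_l([p[0],p[1],.2],rate=.2)
f=arm.grab_frame("wrist");s=arm.sense();print(s["position"])
c,st=dish(f,*proj(f,[p[0],p[1],.055]));p2=at(f,*c,.055);print(c,st,p2,s["t"],proj(f,s["position"]))
E
```

```text
[254.9711 177.5756] [ 12  12  19  20 311] [0.4604 0.3277 0.055 ]
[0.4606 0.328  0.2005]
[253.7028 185.2972] [ 12  11  22  23 397] [0.4604 0.3277 0.055 ] 3.8667 [254.539 240.272]
```

```bash
python3 - <<'E'
from h import *
arm.move_l([.4604,.3277,.034],rate=.15)
print(arm.sense()["position"],arm.sense()["force"])
arm.set_gripper(.0,25);s=arm.sense();print(s["gripper_width"],s["position"])
arm.move_l([.4604,.3277,.22],rate=.2)
f=shot("wrist","d",(180,130,340,330),3.5);s=arm.sense();print(s["gripper_width"],s["t"],s["force"])
E
```

```text
[0.461  0.3281 0.0349] [ 0.3439 -0.0322  0.1801]
0.029094977259138347 [0.4604 0.3277 0.034 ]
0.029193258520787316 7.225 [ 0.7112  0.2418 -1.6928]
```

View pics/d.png

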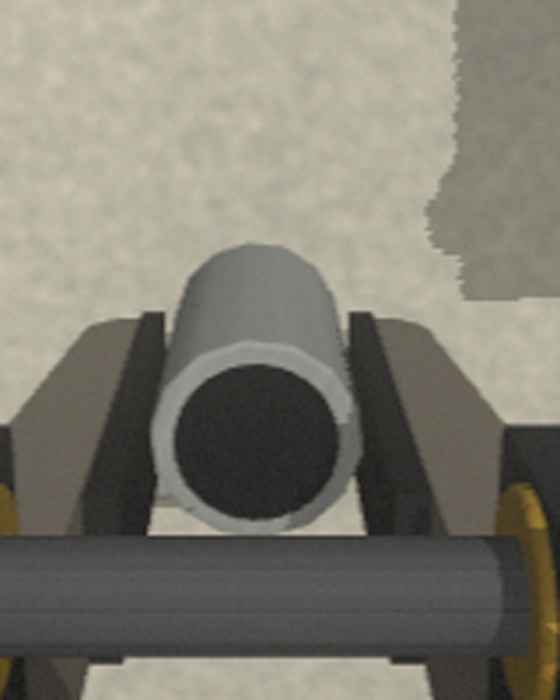

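```bash
python3 - <<'E'
from h import *
f=arm.grab_frame("wrist");s=arm.sense()
g=cv2.cvtColor(f["image"],cv2.COLOR_BGR2GRAY)
c,st=dish(f,253.7,255.7,r=26,th=70);print(c,st,"off",at(f,*c,s["position"][2]+.021)-s["position"])
arm.move_ptp([.594,-.143,.25],Q(86.4))
f=shot("wrist","e");s=arm.sense();print(s["t"],s["position"],proj(f,[.594,-.143,.04]),proj(f,[.599,-.053,.04]))
for n in("large_half_hole0","small_half_hole0"):
  for d in arm.boxes_of(n,f)[:2]:print(n,d)
E
```

```text
[252.8102 256.0099] [   3    5   47   45 1623] off [-0.0003  0.0004  0.021 ]
9.1083 [ 0.5943 -0.1412  0.2497] [252.8701 175.9155] [252.481   96.9899]
large_half_hole0 {'extent': [219.2, 143.1, 285.5, 204.3], 'score': 0.7}
large_half_hole0 {'extent': [285.9, 320.9, 308.1, 356.7], 'score': 0.48}
small_half_hole0 {'extent': [217.6, 66.0, 289.2, 128.6], 'score': 0.92}
```

View pics/e.png

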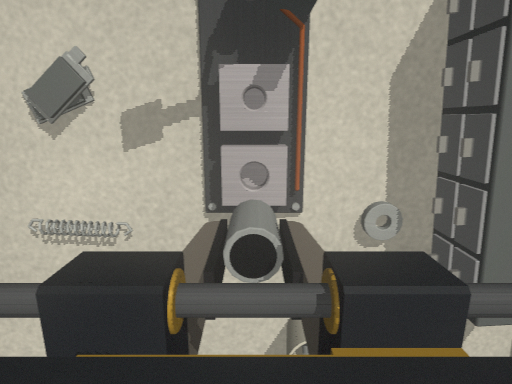

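```bash
python3 - <<'E'
from h import *
f=shot("wrist","e2",(205,50,305,215),5);print(arm.sense()["position"])
for X in [(.594,-.143,.04),(.599,-.053,.04)]: print(proj(f,X))
np.save("f_e.npy",f,allow_pickle=True)
E
```

```text
[ 0.5942 -0.1419  0.2499]
[252.8653 175.5408]
[252.4563  96.599 ]
```

View pics/e2.png

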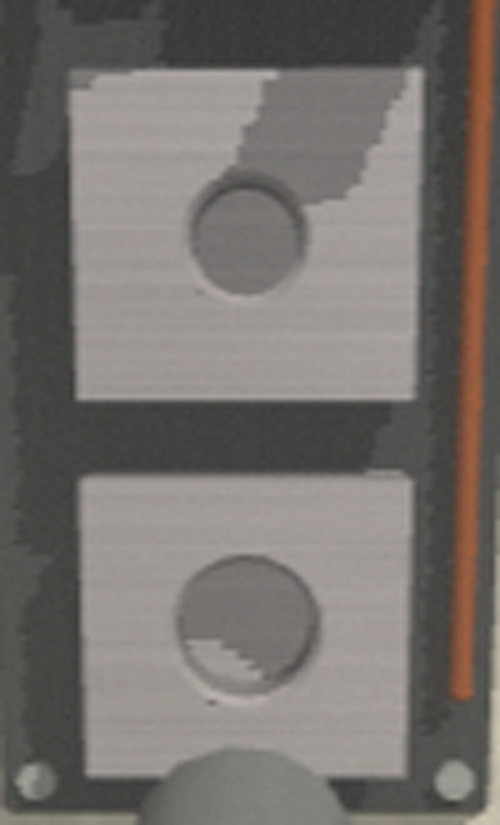

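```bash
python3 - <<'E'
from h import *
f=np.load("f_e.npy",allow_pickle=True).item()
L=at(f,254.5,175.5,.04);S=at(f,254.5,96.6,.04);print(L,S,np.linalg.norm(L-S),np.degrees(np.arctan2(-(S-L)[0],(S-L)[1])))
off=np.array([-.0003,.0004])
x,y=L[:2]-off
arm.move_l([x,y,.14],Q(86.4),rate=.15)
arm.pause(.2)
f=shot("wrist","f",(180,120,330,290),4);s=arm.sense();print(s["t"],s["position"],[x,y],s["force"])
E
```

```text
[ 0.5959 -0.1431  0.04  ] [ 0.6013 -0.0531  0.04  ] 0.0900875675531484 -3.4034327935639097
10.3917 [ 0.5967 -0.1435  0.1408] [np.float64(0.5962494509440286), np.float64(-0.14346898502718453)] [-0.3091  0.6596 -1.0246]
```

View pics/f.png

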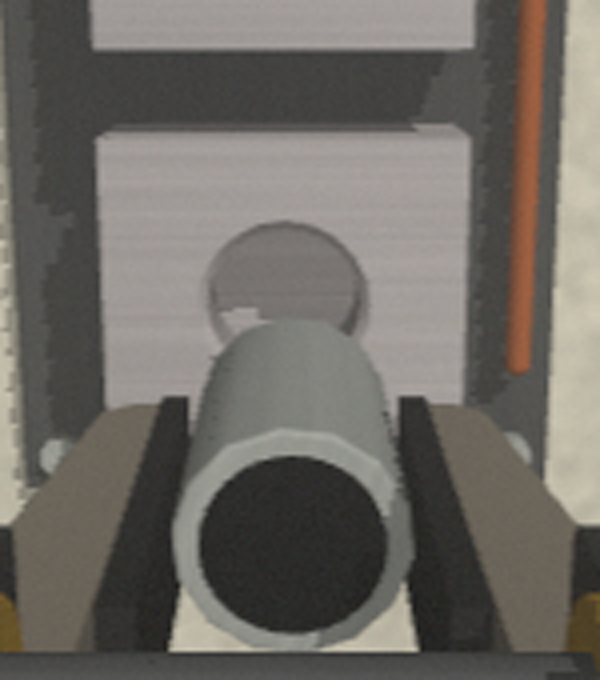

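```bash
python3 - <<'E'
from h import *
x,y=.5962,-.1435
for z in (.080,.074,.070,.062,.0545):
    arm.move_l([x,y,z],rate=.05);s=arm.sense();print(z,s["position"],s["force"],s["gripper_width"])
    if abs(s["force"][2])>15 or np.hypot(*s["force"][:2])>12: print("stop");break
print(s["t"])
f=shot("wrist","g",(180,120,330,290),4)
E
```

```text
0.08 [ 0.5964 -0.1436  0.0804] [ 0.4783  0.2472 -0.8333] 0.029377147488929455
0.074 [ 0.5958 -0.1434  0.0736] [-0.3266  0.2679 -1.9173] 0.02932377701512548
0.07 [ 0.596  -0.1434  0.0697] [-0.6507 -0.9427 -1.1751] 0.029130749460026327
0.062 [ 0.596  -0.1435  0.0615] [ 0.4507 -0.0015 -1.092 ] 0.029317967130728626
0.0545 [ 0.5961 -0.1435  0.0541] [-0.8678 -0.0366 -0.3748] 0.029379597272028712
12.8667
```

View pics/g.png

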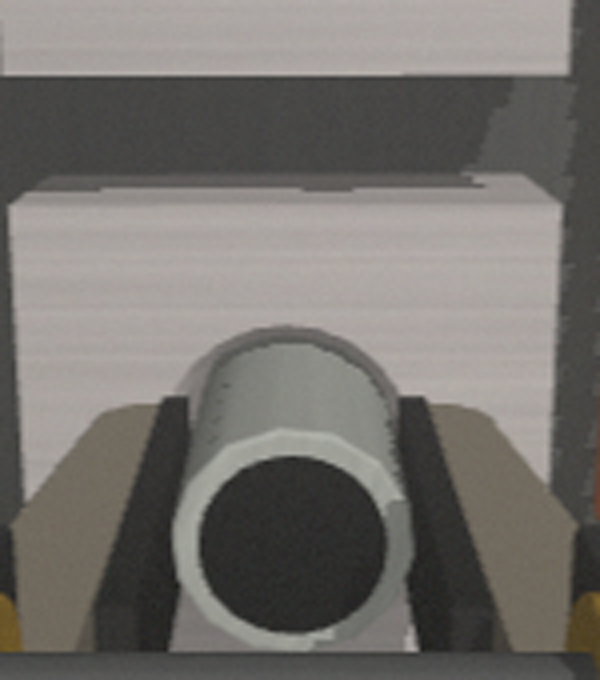

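Slid in with no contact force, and the gap round the piston is even. Next: release, lift, look, then go to the small piston.

```bash
python3 - <<'E'
from h import *
arm.set_gripper(.09);arm.pause(.3)
arm.move_l([.5962,-.1435,.25],rate=.2)
f=shot("wrist","h",(180,50,330,230),4)
c,st=dish(f,*proj(f,[.5962,-.1435,.074]),r=22);print(c,st,at(f,*c,.074))
arm.move_ptp([.494,-.299,.2],Q(86.4))
f=shot("wrist","i");s=arm.sense();print(s["t"],s["position"])
c,st=dish(f,*proj(f,[.494,-.299,.055]),r=30);p=at(f,*c,.055);print(c,st,p)
E
```

```text
[254.1313 180.1313] [ 13  12  21  21 335] [ 0.5963 -0.1435  0.074 ]
16.225 [ 0.4958 -0.2973  0.2   ]
[251.4277 185.9518] [ 24  23  14  15 166] [ 0.4937 -0.298   0.055 ]
```

View pics/h.png

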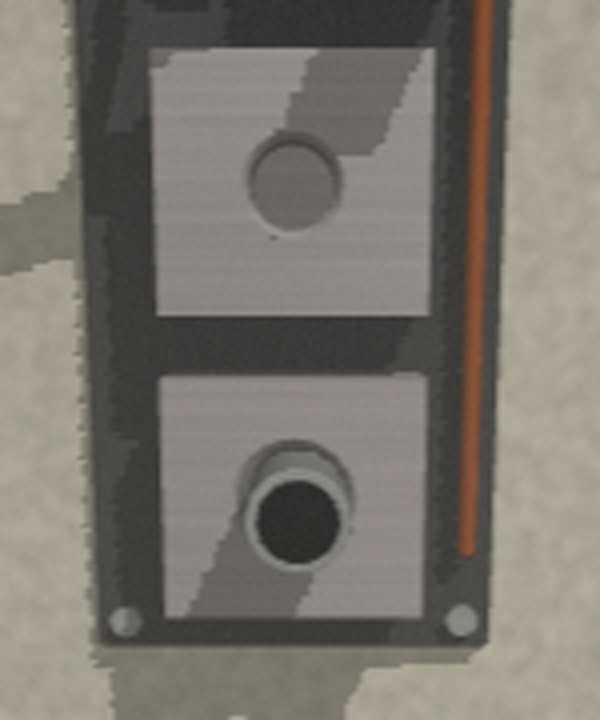

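View pics/i.png

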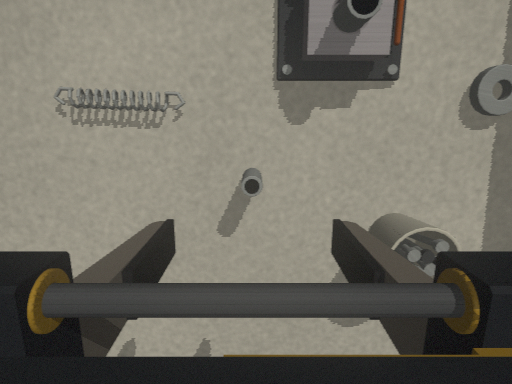

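```bash
python3 - <<'E'
from h import *
arm.move_l([.4938,-.2980,.034],rate=.15)
arm.set_gripper(.0,25);s=arm.sense();print(s["gripper_width"],s["position"])
arm.move_l([.4938,-.2980,.2],rate=.2)
f=arm.grab_frame("wrist");s=arm.sense();print(s["gripper_width"])
c,st=dish(f,253.5,256,r=26,th=70);off=at(f,*c,s["position"][2]+.021)-s["position"];print(c,st,"off",off)
off=off[:2] if np.all(np.abs(off[:2])<.003) else np.zeros(2)
arm.move_ptp([.6013,-.0531,.25],Q(86.4));arm.pause(.2)
f=shot("wrist","j",(205,120,305,270),5);s=arm.sense();print(s["t"],s["position"])
np.save("f_j.npy",f,allow_pickle=True)
print((proj(f,[.6013,-.0531,.04])-[205,120])*5)
E
```

```text
0.02113476375645622 [ 0.4938 -0.298   0.034 ]
0.021310076262233232
[252.8736 256.3017] [ 11  12  31  29 696] off [-0.0001  0.0001  0.021 ]
20.8667 [ 0.601  -0.0547  0.25  ]
[241.5464 263.0319]
```

View pics/j.png

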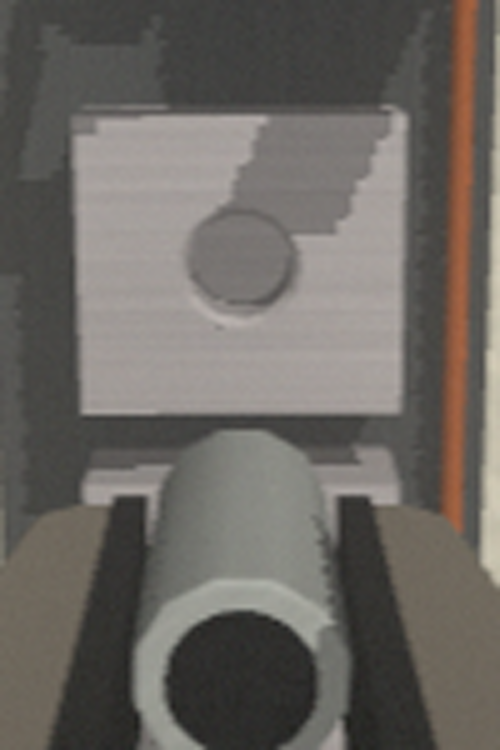

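```bash
python3 - <<'E'
from h import *
x,y=.6014,-.0534
arm.move_l([x,y,.12],Q(86.4),rate=.15)
for z in (.080,.074,.070,.062,.0545):
    arm.move_l([x,y,z],rate=.05);s=arm.sense();print(z,s["position"],s["force"],s["gripper_width"])
    if abs(s["force"][2])>15 or np.hypot(*s["force"][:2])>12: print("stop");break
print(s["t"])
f=shot("wrist","k",(180,120,330,290),4)
E
```

```text
0.08 [ 0.6016 -0.0535  0.0802] [ 0.1281 -0.1949 -0.4234] 0.020699135102211396
0.074 [ 0.6012 -0.0533  0.0737] [-0.0336  0.3734 -0.1566] 0.020846592981929542
0.07 [ 0.6012 -0.0534  0.0697] [ 0.6781 -0.1325 -1.2583] 0.020904840287015385
0.062 [ 0.6011 -0.0534  0.0615] [ 0.4391 -0.1902  0.0245] 0.021182805859145122
0.0545 [ 0.6012 -0.0534  0.0541] [-0.3362 -1.0638 -0.28  ] 0.02148213587639502
23.9583
```

View pics/k.png

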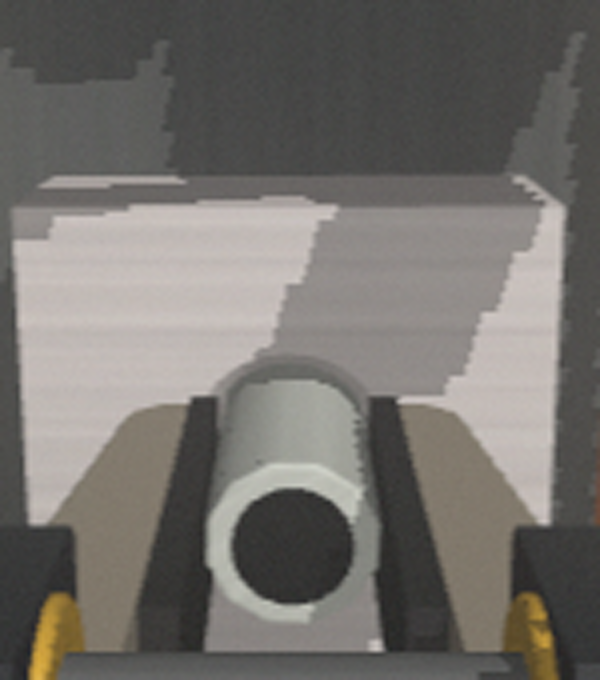

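```bash
python3 - <<'E'
from h import *
arm.set_gripper(.09);arm.pause(.3)
arm.move_l([.6014,-.0534,.25],rate=.2);arm.pause(.3)
f=shot("wrist","l")
for X in [(.6012,-.0534,.074),(.5962,-.1435,.074)]:
    q=proj(f,X);print(q)
    try:
        c,st=dish(f,*q,r=22);print(c,st,at(f,*c,.074))
    except Exception as e: print(e)
f=shot("scene","l_s",(160,160,330,260),4)
arm.set_gripper(0.0,20)
arm.move_ptp([.539,.0757,.24],Q(86.4));arm.pause(.2)
f=shot("wrist","m");s=arm.sense();print(s["t"],s["position"],s["force"],s["gripper_width"])
print(proj(f,[.5444,.0754,.137]))
f=shot("top","m_t",(170,110,340,240),4)
E
```

```text
[253.2539 179.6459]
[253.3778 179.8   ] [ 16  17  13  13 135] [ 0.6013 -0.0536  0.074 ]
[253.8116 256.6452]
[253.9673 256.5127] [ 14  14  19  18 275] [ 0.5964 -0.1433  0.074 ]
29.125 [0.5395 0.0742 0.2401] [-0.658  -0.4458  0.4543] 0.0004661335732174532
[258.375  193.5608]
```

View pics/l.png

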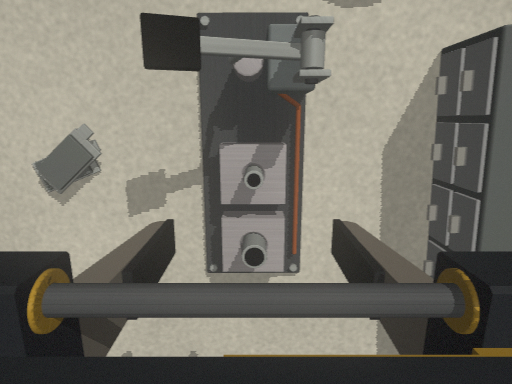

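View pics/l_s.png

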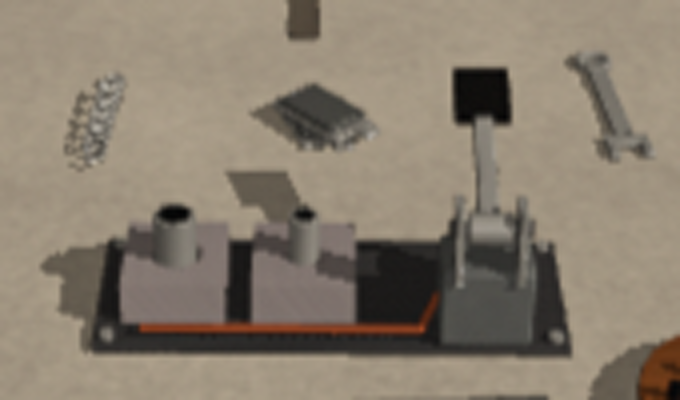

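View pics/m.png

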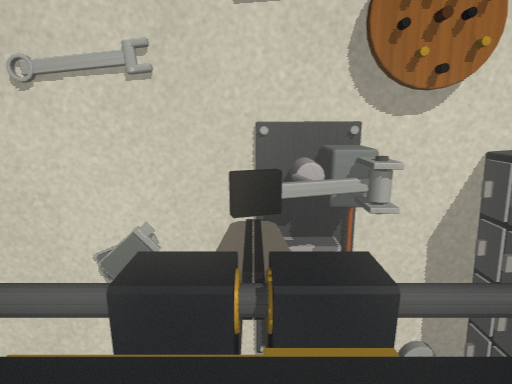

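```bash
python3 - <<'E'
from h import *
x,y=.538,.0757
arm.move_l([x,y,.165],Q(86.4),rate=.12)
for z in (.150,.140,.130,.120,.112,.108):
    arm.move_l([x,y,z],rate=.04);s=arm.sense();print(z,s["position"],s["force"])
    if abs(s["force"][2])>16: print("stop");break
arm.pause(.3);s=arm.sense();print(s["t"],s["position"],s["force"])
f=shot("scene","n",(160,150,330,260),4)
f=shot("wrist","n_w")
E
```

```text
0.15 [0.538  0.0757 0.1499] [ 0.3862  0.804  -0.4809]
0.14 [0.5378 0.0758 0.1399] [-1.4872 -0.4824  4.022 ]
0.13 [0.5378 0.0758 0.13  ] [-2.7561  0.1095  5.015 ]
0.12 [0.5378 0.0758 0.1202] [-3.313   0.8979  5.5146]
0.112 [0.5379 0.0758 0.1123] [-2.39    0.9013  5.7726]
0.108 [0.5381 0.0757 0.1085] [-2.9556  0.7145  6.9816]
32.575 [0.5381 0.0757 0.1086] [-3.0881 -0.0562  6.917 ]
```

View pics/n.png

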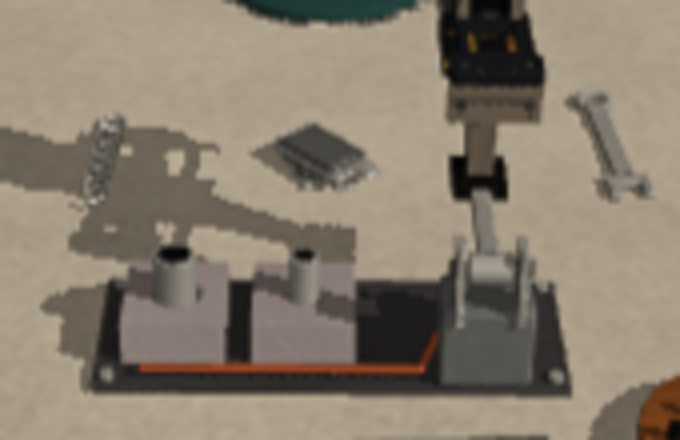

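View pics/n_w.png

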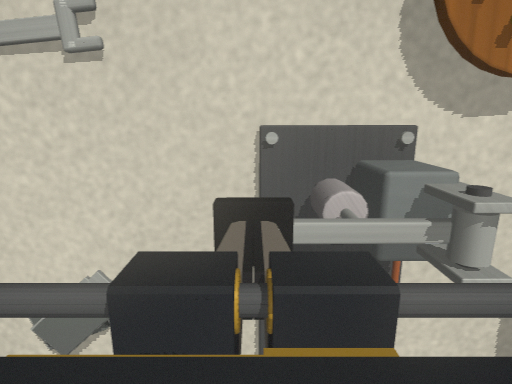

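```bash
python3 - <<'E'
from h import *
arm.pause(2.8);s=arm.sense();print(s["t"],s["position"],s["force"])
f=arm.grab_frame("top")
print(arm.close_job());s=arm.sense();print(s["t"],s["position"],s["force"])
E
```

```text
35.475 [0.5381 0.0758 0.1086] [-2.9804  0.3365  6.7425]
the job is handed in; nothing more can be done
None
the job is handed in; nothing more can be done
```

Both pistons are in their own bores and let go, and I handed the job in after about 36 s with the gripper still holding the lever level. There is no verdict from the rig.

- **Pistons:** I placed the large one first, then the small one. Neither met any noticeable force going in. In the wrist picture after letting go, each piston's top was within 0.5 mm of its bore centre, assuming the seated height of 74 mm. I judged that they stand on the floor from that match and the scene picture; I did not measure it directly.
- **Lever:** I pressed the pad with the closed gripper until the fingertips were about 100 mm over the board, which is the level height. The upward force there was about 6.8 N, against the stated 7 N or so. A 2.8 s hold before handing in changed neither height nor force.
- **Disagreements:** The top and scene cameras differed by up to about 8 mm on where the large piston stood, so I used the wrist camera for both grasps. Moves sometimes read 1–2 mm off just after they ended. About 3 N of sideways force stayed on the tool during the hold, probably pad friction.
- **Other things on the board:** I saw no contact with them in the pictures, but I did not measure their positions again at the end.

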